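# Stack the pastel tray onto the paint box

### The job

Lift the pastel tray by its handle and stack it on the paint box so that its four corner lugs drop into the sockets and it sits fully home, then let go; the raised stop strips on two sides of the box's inner tray help to find the place by feel. Set it down gently (never press it on the box with more than 35 N), keep it level so the pastels stay put, and leave the mug, the jar and the brush alone.

Things in the scene. Friction and masses are not known exactly. Their poses are not given: they have to be found in the camera images.
- tray: Loose wooden tray of pastel sticks, 140 (its x) by 200 (its y) mm, 0.4 to 0.85 kg, standing upright on the table on four lugs. Origin: centre of the plane of the lug tips; z up. Flat underside at z = 14, walls up to z = 50. Half a turn makes no difference: it fits either way round.
- handle (a point): Middle of the tray's handle, 97 mm above the tray's origin: a straight wooden bar along the tray's y, 24 mm wide (x), 138 mm long (y), 26 mm high, its underside at z = 84 and top at z = 110 of the tray. Two posts at y = +-62 carry it; between them the space below is free down to z = 38.
- lug (a point): Centre of the flat tip of one of the tray's four lugs, at x = 52, y = 82, z = 0 of the tray (the others at x = +-52, y = +-82). Each lug is a round wooden stub, 20 mm diameter and 14 mm long up to the tray's underside, its tip edge bevelled 1 mm (18 mm diameter at the tip, 20 mm from 1.5 mm up).
- paintbox: Fixed wooden paint box, an open carcass 176 (its x) by 236 (its y) by 36 mm high; in it a lower tray (140 by 200 mm) with paint tubes. Origin: centre of the box's underside on the table; z up. The lower tray is parallel to the box but stuck fast with dried paint, its centre up to 7 mm off the box's in x and in y: not measured, and pushing does not shift it.
- rim (a point): Box's centre line at the height of the lower tray's flat rim (z = 56 of the box). Stop strips stand 24 mm above the rim along two sides of the lower tray, inner faces 71 mm to -x and 101 mm to +y of the lower tray's centre: a pastel tray in line with the sockets is 1 mm clear of both. Fully home, its underside lies on the rim, its origin at z = 42 of the box.
- socket (a point): Where one socket mouth would be, at x = 52, y = 82, z = 56 of the box, if the lower tray were centred; the true one is off by the lower tray's offset. Four such square sockets in the lower tray's corners, at x = +-52, y = +-82 from its centre: 23 by 23 mm, sides along the box's x and y, 22 mm deep, sharp-edged.
- mug: Bystander: ochre mug, 82 mm across, 92 mm high. Origin: centre of its underside.
- jar: Bystander: clear glass jar, 68 mm across, 85 mm high. Origin: centre of its underside.
- brush: Bystander: wooden paint brush, 200 mm long, lying on the table. Origin near its middle.

How it is judged:
By the outcome, as a careful person would: the job done as asked, in the order asked, and still so for the second after the job is handed in, with the robot touching nothing.
It also fails if it takes over 51 s, if anything falls off the work surface, if the arm or the gripper's body presses on something with over 40 N, if the wrist force passes 120 N, or if a joint passes its speed limit or range.

### The arm

A 6-joint arm with a two-finger parallel gripper is mounted at the origin on the work surface. World frame = base frame: x ahead of the robot, y to its left, z up, the work surface at z = 0. Lengths are in m, angles in rad, forces in N, time in s.
With the tool pointing down it reaches from about 0.35 to 0.775 m from the base axis. Payload 7.3 kg.
Tool frame: the origin (TCP) lies at the very end of the fingers, on their centre line; the grasp point (between the pads) lies grip_point_offset behind it (grip_point_offset is the distance from the TCP to the grasp point, in m); z points along the fingers, y is the direction in which the jaws open and shut (so a half turn about z gives the same grasp; the last joint's range is limited). The gripper opens to 92 mm and grips with 3 to 60 N. Pads are 19 mm wide; open, the fingers measure 130 mm over their backs; the gripper's body (75 mm by 190 mm) begins 47 mm behind the grasp point.
Start: joints at [-1.354, 0.342, 1.524, -0, 1.275, -0.146], TCP at [0.186, -0.491, 0.227] pointing down, gripper open.
Joint ranges: [-2.53, 2.53], [-0.77, 2.02], [0.04, 2.7], [-1, 4.14], [0.28, 2.66], [-3.11, 3.11]. Speed limits (rad/s): [2.57, 2.57, 3.14, 3.14, 3.14, 3.14].

### API

Orientations are given as [roll, pitch, yaw] about the fixed x, y, z axes, in that order (R = Rz(yaw) Ry(pitch) Rx(roll)).
In Python, from cell import * gives the robot as it stands.
- The arm moves only by the shell command python3 -m inch 'ROWS' [OPENING] [FORCE]. ROWS is JSON, a list that holds one entry, the list of rows, each a list of 4 numbers: the shift along the tool's x, y, z in mm, then the turn about the tool's z in rad. In form: [[[x, y, z, roll], ...]]. A call has 1 to 10 rows; each row shifts and turns the commanded pose from where the row before left it, along the tool's axes as they then stand; what a row does not reach is not made up. A row lasts 1/8 s, in which the tool goes at most 62.5 mm and 10.7 degrees, less where a joint would pass 70% of its speed; a pose out of reach is approached as far as the arm can. A call with a gripper value outside its range is refused whole. OPENING is the closure, from -1 (fully open) to 1 (shut), set as the call begins (- or left out, the last holds). The fingers move at their own pace and stop on an object; FORCE is the grip in N (left out, the last holds). Time passes only in rows, so rows that do not move let the fingers close. It gives the time, the measured TCP pose, the force and the opening at its end, in the units of the state.
- observe(): the state, without advancing time (a new reading comes with each control period).
- read_camera(name): name is "scene" or "top"; returns a dict with "img" (480x640x3 uint8, blue, green, red), "fx", "fy", "cx", "cy" (pixels), "eye" and "rotation" of the camera in the world. Camera axes: x right, y down, z forward; pixel columns grow to the right and rows downward; lengths in m; the calibration is good to about 2 mm. A picture is of the moment at which its call begins. There is no depth.
- hand_in(): hands the job in, once; it reports no verdict.
Trained networks look in the newest picture that a camera, given by its name, has taken for a name from the list of things; names that differ only in an ending like _2 or _b are one class to them, and where a whole thing is asked for, a point or a joint stands for the part that bears it (a point fixed in the world has none). Each returns a list of dicts, best first, with "conf" (0 to 1); they miss things now and then, are a little off and sometimes report something else, mostly with a low value. They report only what shows in the picture. A call takes as long as a camera call.
- boxes_of(camera, label): "at" ([row, column] in pixels, amid what is visible of it).
- place_of(camera, label): "at" ([row, column] in pixels: a listed point, or the origin of a listed thing).
The state is a dict: "time": time; "qpos": joint angles; "qvel": joint speeds; "joint_efforts": joint torques, N m; "tool_pos": TCP position; "tool_rot": TCP orientation; "contact_force": force on the tool from outside, world axes, zero at the start; "torque": the same for the moment, N m; "opening": finger opening in m.
Only numpy, scipy, OpenCV 4.12 (cv2) and the standard library are available. Lean on these libraries where they do the work, as an engineer would, in place of code of your own. Each camera call takes 0.05 s, during which the arm holds its last target. There are 200 camera calls.

## Working session

There is one attempt and no reset: what is moved stays moved. The work goes in short steps, Python scripts to look and compute and a shell command to move; the robot and the scene stay as the last step left them, time stands still between calls to the robot, and variables do not carry over. Pictures are saved under pics/ and viewed, about 8 in all and at most 12, crops included, and the job is handed in when it is done.

```bash
mkdir -p pics; ls
cat > h.py <<'E'
from cell import *
import numpy as np, cv2
def ray(c,at):
    d=np.array([(at[1]-c['cx'])/c['fx'],(at[0]-c['cy'])/c['fy'],1.0])
    return np.array(c['eye']),np.array(c['rotation'])@d
def atz(c,at,z):
    e,d=ray(c,at); return e+d*(z-e[2])/d[2]
def proj(c,p):
    q=np.array(c['rotation']).T@(np.array(p)-np.array(c['eye'])); return [c['cy']+c['fy']*q[1]/q[2],c['cx']+c['fx']*q[0]/q[2]]
E
python3 - <<'E'
from h import *
s=observe();print({k:np.round(v,3).tolist() for k,v in s.items()})
Z=dict(tray=0,handle=.097,lug=0,paintbox=0,rim=.056,socket=.056,mug=0,jar=0,brush=0)
for n in ('top','scene'):
    c=read_camera(n);cv2.imwrite(f'pics/{n}0.png',c['img'])
    print(n,np.round(c['eye'],3),c['fx'],np.round(c['rotation'],3).tolist())
    for l,z in Z.items():
        for r in place_of(n,l)[:5]: print(l,round(r['conf'],2),np.round(r['at'],1),np.round(atz(c,r['at'],z)[:2],4))
E
```

```text
pics
{'time': 0.0, 'qpos': [-1.354, 0.343, 1.525, 0.0, 1.275, -0.146], 'qvel': [-0.001, 0.001, -0.001, 0.0, 0.001, -0.0], 'joint_efforts': [0.0, -43.124, -24.422, 0.072, 0.056, -0.0], 'tool_pos': [0.186, -0.49, 0.226], 'tool_rot': [-3.14, -0.0, 0.363], 'contact_force': [0.149, -0.359, 0.477], 'torque': [-0.007, 0.002, -0.007], 'opening': 0.092}
top [0.457 0.045 1.101] 492.8123169276079 [-2.963, 0.021, -1.561]Traceback (most recent call last):
  File "<stdin>", line 8, in <module>
  File "h.py", line 7, in atz
    e,d=ray(c,at); return e+d*(z-e[2])/d[2]
                                       ~^^^
IndexError: invalid index to scalar variable.
```

```bash
sed -i "s/np.array(c\['rotation'\])/RR(c)/g; 2a from scipy.spatial.transform import Rotation as Ro\ndef RR(c): return Ro.from_euler('xyz',c['rotation']).as_matrix()" h.py
python3 - <<'E'
from h import *
Z=dict(tray=0,handle=.097,lug=0,paintbox=0,rim=.056,socket=.056,mug=0,jar=0,brush=0)
for n in ('top','scene'):
    c=read_camera(n);cv2.imwrite(f'pics/{n}0.png',c['img'])
    print(n,np.round(c['eye'],3),c['fx'],np.round(c['rotation'],3).tolist())
    for l,z in Z.items():
        for r in place_of(n,l)[:5]: print(l,round(r['conf'],2),np.round(r['at'],1),np.round(atz(c,r['at'],z)[:2],4))
E
```

```text
top [0.457 0.045 1.101] 492.8123169276079 [-2.963, 0.021, -1.561]
tray 0.96 [310.2 258.5] [0.5137 0.2065]
tray 0.6 [191.7 254.9] [0.7872 0.2237]
handle 0.68 [309.7 250.1] [0.5095 0.2095]
lug 0.57 [286.9 219.2] [0.5649 0.2968]
paintbox 0.61 [314.7 464. ] [ 0.5078 -0.2477]
rim 0.96 [311.2 478.6] [ 0.5127 -0.2635]
rim 0.7 [198.5 435.3] [ 0.7564 -0.181 ]
socket 0.73 [282.8 434.2] [ 0.5717 -0.1729]
mug 0.98 [193.1 348.3] [0.7846 0.0068]
jar 0.56 [195.6 255.5] [0.7778 0.222 ]
brush 0.87 [196.  436.2] [ 0.7784 -0.1954]
brush 0.59 [312.2 465.3] [ 0.5133 -0.2508]
brush 0.55 [284.3 436.5] [ 0.5745 -0.1896]
scene [1.322 0.143 0.899] 539.3713697490755 [-2.451, -0.013, 1.698]
tray 0.87 [230.6 385.5] [0.5195 0.2065]
handle 0.88 [197.8 394.4] [0.5124 0.2139]
lug 0.89 [253.6 423.9] [0.5738 0.2912]
rim 0.63 [190.9 180. ] [ 0.5157 -0.2521]
socket 0.71 [210.4 207.3] [ 0.5648 -0.1778]
socket 0.2 [251.7 421.9] [0.616  0.2779]
mug 0.7 [320.5 277.3] [0.7806 0.009 ]
jar 0.85 [328.3 388.9] [0.7689 0.2244]
brush 0.6 [304.  178.4] [ 0.7695 -0.191 ]
```

View pics/top0.png

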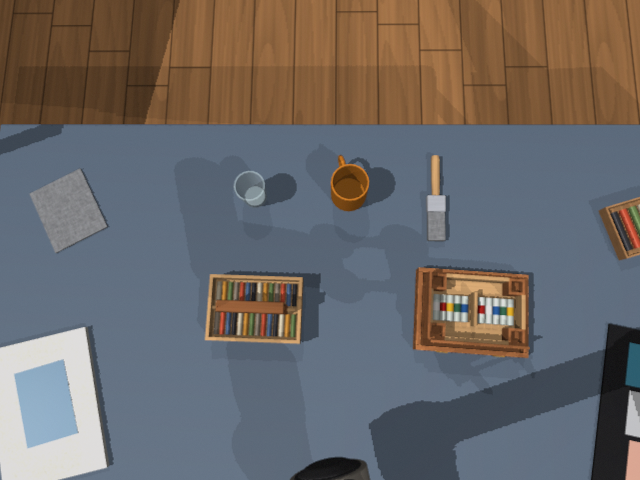

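View pics/scene0.png

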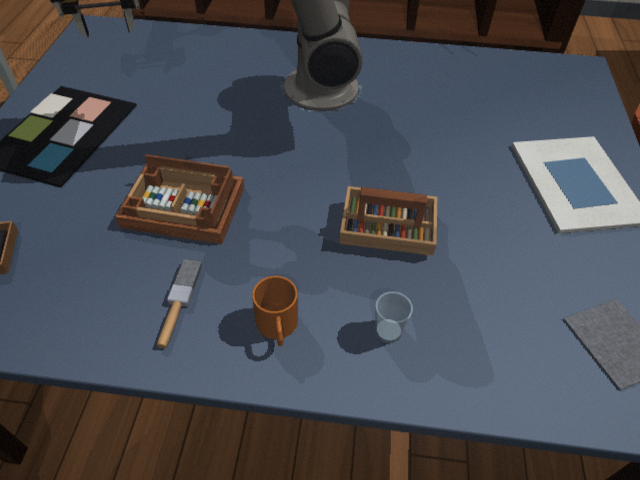

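```bash
cat >> h.py <<'E'
def rect(x0,x1,y0,y1,z): 
    P=[(x0,y0,z),(x1,y0,z),(x1,y1,z),(x0,y1,z)]; return [(P[i],P[(i+1)%4]) for i in range(4)]
def pts(segs,x,y,a,n=60):
    t=np.linspace(0.03,.97,n)[:,None]; q=np.vstack([np.array(s)*(1-t)+np.array(e)*t for s,e in segs])
    return np.c_[Ro.from_euler('z',a).apply(q)]+[x,y,0]
def pj(c,P):
    q=(P-np.array(c['eye']))@RR(c); return c['cx']+c['fx']*q[:,0]/q[:,2], c['cy']+c['fy']*q[:,1]/q[:,2]
def grad(c):
    g=cv2.GaussianBlur(c['img'].astype(np.float32),(0,0),1.0)
    m=sum(np.hypot(cv2.Sobel(g[...,k],cv2.CV_32F,1,0),cv2.Sobel(g[...,k],cv2.CV_32F,0,1)) for k in range(3))
    return np.sqrt(m)
from scipy.ndimage import map_coordinates
from scipy.optimize import differential_evolution
def fit(cs,segs,x0,r=(.012,.012,.12)):
    gs=[grad(c) for c in cs]
    def f(p):
        P=pts(segs,*p); s=0
        for c,g in zip(cs,gs):
            u,v=pj(c,P); s-=map_coordinates(g,[v,u],order=1,mode='nearest').mean()
        return s
    R=differential_evolution(f,[(a-b,a+b) for a,b in zip(x0,r)],seed=1,maxiter=80,popsize=12)
    return R.x,R.fun
TRAY=rect(-.07,.07,-.1,.1,.05); HAND=rect(-.012,.012,-.069,.069,.11)
BOX=rect(-.088,.088,-.118,.118,.036)
SOCK=sum([rect(sx*.052-.0115,sx*.052+.0115,sy*.082-.0115,sy*.082+.0115,.056) for sx in(-1,1) for sy in (-1,1)],[])
def draw(c,im,segs,p,col,k):
    for s in segs:
        u,v=pj(c,pts([s],*p,n=2)); cv2.line(im,*[(int(a*k*16),int(b*k*16)) for a,b in zip(u+.5,v+.5)],col,1,cv2.LINE_AA,4)
E
python3 - <<'E'
from h import *
T=read_camera('top');S=read_camera('scene')
for nm,cs in (('both',[T,S]),('top',[T]),('scene',[S])):
    t,f=fit(cs,TRAY+HAND,(.512,.21,0)); print(nm,'tray',t.round(4),f)
    b,f=fit(cs,BOX,(.513,-.25,0)); print('box',b.round(4),f)
    k,f=fit(cs,SOCK,b,(.009,.009,.03)); print('sock',k.round(4),f)
    if nm=='both': t0,b0,k0=t,b,k
K=5
im=cv2.resize(T['img'],None,fx=K,fy=K,interpolation=cv2.INTER_CUBIC)
draw(T,im,TRAY+HAND,t0,(0,255,0),K);draw(T,im,BOX,b0,(0,255,0),K);draw(T,im,SOCK,k0,(255,255,0),K)
a=im[260*K:365*K,405*K:540*K];cv2.imwrite('pics/boxtop.png',a)
E
```

```text
both tray [ 0.5154  0.2099 -0.0292] -35.16637420654297
box [ 0.5129 -0.2552 -0.0643] -32.221923828125
sock [ 0.5187 -0.2599 -0.0643] -27.595516204833984
top tray [ 0.5155  0.2102 -0.0289] -18.941923
box [ 0.5137 -0.2493 -0.0594] -17.786173
sock [ 0.5191 -0.2583 -0.0656] -15.086135
scene tray [ 0.5145  0.2096 -0.0288] -16.316278
box [ 0.5125 -0.255  -0.0639] -15.092014
sock [ 0.5145 -0.2606 -0.0542] -13.346449851989746
```

View pics/boxtop.png

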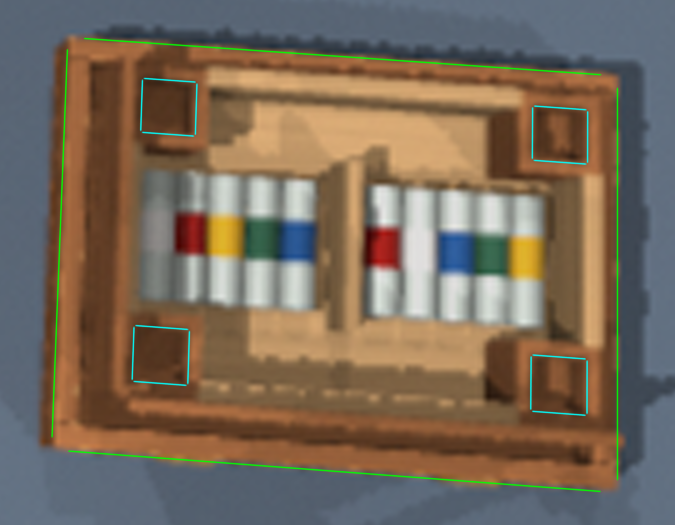

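```bash
cat >> h.py <<'E'
def st(tx,ty,tz,yaw=None):
    s=observe(); R=Ro.from_euler('xyz',s['tool_rot']); d=R.inv().apply(np.array([tx,ty,tz])-s['tool_pos'])*1000
    print('t',round(s['time'],2),'pos',np.round(s['tool_pos'],4),'rot',np.round(s['tool_rot'],4),'F',np.round(s['contact_force'],1),'T',np.round(s['torque'],2),'open',round(s['opening'],4))
    print('d tool mm',d.round(1),'turn', None if yaw is None else round(-((yaw-s['tool_rot'][2]+np.pi)%(2*np.pi)-np.pi),4))
E
python3 -c "
from h import *
print(grip_point_offset); st(.5152,.2099,.227,1.5418)"
```

```text
0.0188
t 1.2 pos [ 0.1863 -0.4908  0.2267] rot [3.1415 0.     0.3628] F [ 0.5 -0.4  0.2] T [ 0.01 -0.01 -0.02] open 0.0919
d tool mm [ 5.561e+02 -5.384e+02 -3.000e-01] turn -1.179
```

```bash
python3 -m inch '[[[34.75,-33.65,0,0],[34.75,-33.65,0,0],[34.75,-33.65,0,0],[34.75,-33.65,0,0],[34.75,-33.65,0,0],[34.75,-33.65,0,0],[34.75,-33.65,0,0],[34.75,-33.65,0,0],[34.75,-33.65,0,0],[34.75,-33.65,0,0]]]' -1
python3 -m inch '[[[34.75,-33.65,0,0],[34.75,-33.65,0,0],[34.75,-33.65,0,0],[34.75,-33.65,0,0],[34.75,-33.65,0,0],[34.75,-33.65,0,0],[0,0,0,-0.17],[0,0,0,-0.17],[0,0,0,-0.17],[0,0,0,-0.17]]]'
python3 -m inch '[[[0,0,0,-0.17],[0,0,0,-0.17],[0,0,0,-0.159],[0,0,0,0],[0,0,0,0]]]'
python3 -c "
from h import *
st(.5152,.2099,.078,1.5418)"
```

```text
time: 2.45
tool_pos: [0.3924, -0.0514, 0.227]
tool_rot: [3.141, -0.001, 0.363]
contact_force: [0.9, -0.6, 0.1]
opening: 0.092
time: 3.7
tool_pos: [0.5151, 0.2099, 0.2266]
tool_rot: [-3.141, 0.0, 1.048]
contact_force: [-0.3, 0.2, 0.2]
opening: 0.0921
time: 4.32
tool_pos: [0.5151, 0.2098, 0.2267]
tool_rot: [-3.142, 0.0, 1.539]
contact_force: [-0.4, 0.1, -0.5]
opening: 0.0917
t 4.33 pos [0.5151 0.2098 0.2267] rot [-3.1416e+00  1.0000e-04  1.5387e+00] F [-0.4  0.1 -0.5] T [-0.03 -0.11 -0.01] open 0.0917
d tool mm [1.000e-01 1.000e-01 1.487e+02] turn -0.0031
```

```bash
python3 -m inch '[[[0,0,37,-0.003],[0,0,37,0],[0,0,37,0],[0,0,25,0],[0,0,12.7,0],[0,0,0,0],[0,0,0,0]]]'
python3 -m inch '[[[0,0,0,0],[0,0,0,0],[0,0,0,0],[0,0,0,0],[0,0,0,0],[0,0,0,0]]]' 1 60
python3 -c "
from h import *
st(.5152,.2099,.078,1.5418)
T=read_camera('top');S=read_camera('scene')
cv2.imwrite('pics/grip.png',S['img'][150:300,280:480].repeat(4,0).repeat(4,1))
print(fit([T,S],TRAY,(.515,.21,-.03),(.008,.008,.05)))"
```

```text
time: 5.2
tool_pos: [0.5159, 0.21, 0.0791]
tool_rot: [3.14, -0.0, 1.544]
contact_force: [-0.2, -0.1, 0.4]
opening: 0.0921
time: 5.95
tool_pos: [0.5151, 0.2098, 0.078]
tool_rot: [-3.142, 0.0, 1.545]
contact_force: [0.1, -0.3, -0.5]
opening: 0.0363
t 5.95 pos [0.5151 0.2098 0.078 ] rot [-3.1416e+00  1.0000e-04  1.5448e+00] F [ 0.1 -0.3 -0.5] T [ 0.   -0.12 -0.01] open 0.0363
d tool mm [ 0.1  0.1 -0. ] turn 0.003
(array([ 0.51517991,  0.20958078, -0.03029356]), np.float32(-30.421646))
```

View pics/grip.png

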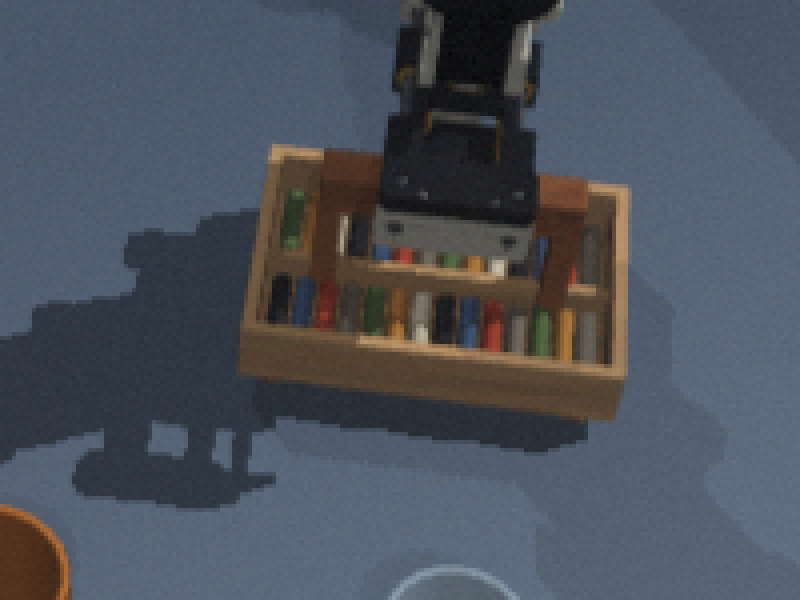

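```bash
python3 -m inch '[[[0,0,0,0],[0,0,0,0],[0,0,0,0],[0,0,0,0],[0,0,0,0],[0,0,0,0]]]'
python3 -m inch '[[[0,0,-3,0],[0,0,-7,0],[0,0,-18,0],[0,0,-25,0],[0,0,-25,0],[0,0,-20,0],[0,0,-10,0],[0,0,-4,0],[0,0,0,0],[0,0,0,0]]]'
python3 -c "
from h import *
st(.5222,-.2620,.190,1.506)"
```

```text
time: 6.8
tool_pos: [0.5148, 0.2098, 0.0779]
tool_rot: [-3.141, 0.0, 1.545]
contact_force: [-3.7, -0.2, -0.4]
opening: 0.0237
time: 8.05
tool_pos: [0.5147, 0.2097, 0.1891]
tool_rot: [-3.14, 0.001, 1.545]
contact_force: [-0.7, 0.2, -6.4]
opening: 0.0233
t 8.05 pos [0.5147 0.2097 0.1891] rot [-3.1401e+00  6.0000e-04  1.5448e+00] F [-0.7  0.2 -6.4] T [-0.   -0.16  0.06] open 0.0233
d tool mm [-471.4   19.8   -0.6] turn 0.0388
```

```bash
python3 -m inch '[[[-4,0,0,0],[-10,1,0,0],[-16,1,0,0],[-22,1,0,0],[-27,1,0,0],[-30,1,0,0.005],[-30,1,0,0.005],[-30,2,0,0.005],[-30,2,0,0.005],[-30,2,0,0.005]]]'
python3 -m inch '[[[-30,1,0,0.005],[-30,1,0,0.005],[-30,1,0,0.004],[-30,1,0,0],[-30,1,0,0],[-27,1,0,0],[-24,1,0,0],[-18,1,0,0],[-12,0,0,0],[-7,0,0,0]]]'
python3 -m inch '[[[-4,0,0,0],[0,0,0,0],[0,0,0,0],[0,0,0,0]]]'
python3 -c "
from h import *
st(.5222,-.2620,.190,1.506)
T=read_camera('top');S=read_camera('scene')
cv2.imwrite('pics/over.png',np.vstack([S['img'][80:260,90:290],T['img'][230:380,390:590]]).repeat(2,0).repeat(2,1)[:600*2])
for n,cs in (('T',[T]),('S',[S]),('TS',[T,S])):
  print(n,fit(cs,[(np.array(a)+[0,0,.111],np.array(b)+[0,0,.111]) for a,b in TRAY],(.522,-.262,-.065),(.008,.008,.05)))"
```

```text
time: 9.3
tool_pos: [0.5193, -0.0215, 0.1902]
tool_rot: [3.141, 0.0, 1.519]
contact_force: [-0.2, 0.3, -5.2]
opening: 0.0235
time: 10.55
tool_pos: [0.5127, -0.258, 0.1899]
tool_rot: [-3.141, -0.0, 1.505]
contact_force: [0.4, 0.5, -5.9]
opening: 0.0234
time: 11.05
tool_pos: [0.5128, -0.2611, 0.1901]
tool_rot: [3.142, -0.0, 1.506]
contact_force: [-0.0, 0.5, -4.7]
opening: 0.0236
t 11.05 pos [ 0.5128 -0.2611  0.1901] rot [ 3.1416 -0.      1.5063] F [-0.   0.5 -4.7] T [-0.05 -0.08  0.02] open 0.0236
d tool mm [-0.3  9.5  0.1] turn 0.0003
T (array([ 0.51443562, -0.26129001, -0.05447269]), np.float32(-17.357702))
S (array([ 0.51400022, -0.26127833, -0.0516601 ]), np.float32(-14.056513))
TS (array([ 0.514     , -0.26120714, -0.05390975]), np.float32(-31.378963))
```

View pics/over.png

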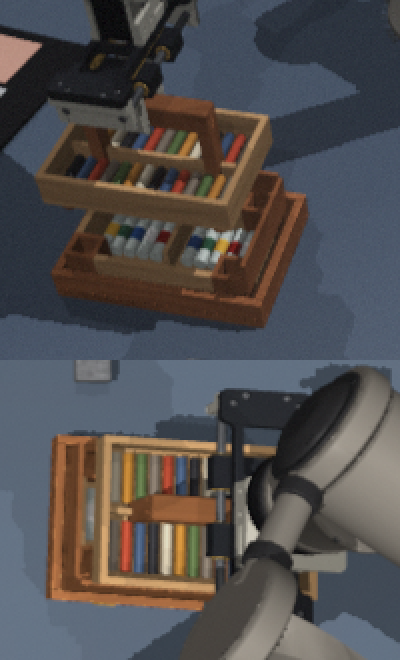

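```bash
python3 -m inch '[[[0,3,0,0],[0,4,0,0],[0,2.5,0,0],[0,0,3,0],[0,0,8,0],[0,0,12,0],[0,0,12,0],[0,0,9,0],[0,0,5,0],[0,0,3,0]]]'
python3 -m inch '[[[0,0,0,0],[0,0,0,0],[0,0,0,0]]]'
python3 -c "
from h import *
st(.5187,-.259,.138,1.506)
T=read_camera('top');S=read_camera('scene')
for n,cs in (('T',[T]),('S',[S]),('TS',[T,S])):
  print(n,fit(cs,[(np.array(a)+[0,0,.060],np.array(b)+[0,0,.060]) for a,b in TRAY],(.522,-.262,-.065),(.008,.008,.05)))"
```

```text
time: 12.4
tool_pos: [0.5222, -0.2621, 0.1378]
tool_rot: [3.142, 0.0, 1.506]
contact_force: [0.9, -0.6, -6.3]
opening: 0.0239
time: 12.78
tool_pos: [0.5223, -0.2622, 0.1383]
tool_rot: [3.141, 0.0, 1.506]
contact_force: [0.2, -0.6, -6.3]
opening: 0.0236
t 12.78 pos [ 0.5223 -0.2622  0.1383] rot [3.1411e+00 4.0000e-04 1.5058e+00] F [ 0.2 -0.6 -6.3] T [-0.08 -0.1  -0.03] open 0.0236
d tool mm [ 2.9 -3.8  0.3] turn -0.0002
T (array([ 0.52383138, -0.26198414, -0.06536984]), np.float64(-17.583772659301758))
S (array([ 0.514     , -0.26120602, -0.08360952]), np.float32(-15.373006))
TS (array([ 0.52286985, -0.26207784, -0.06468345]), np.float64(-32.23793029785156))
```

```bash
f(){ tail -n 4 | tr '\n' ' '; echo; }
python3 -m inch '[[[0,-0.8,0,0],[0,-0.8,0,0],[0,-0.6,0,0],[0,0,0,0]]]'|f
python3 -m inch '[[[0,-0.5,0,0],[0,0,0,0]]]'|f
python3 -m inch '[[[0,-0.5,0,0],[0,0,0,0]]]'|f
python3 -m inch '[[[0,-0.5,0,0],[0,0,0,0]]]'|f
```

```text
tool_pos: [0.5199, -0.262, 0.1381] tool_rot: [3.142, 0.0, 1.506] contact_force: [0.4, 0.4, -5.8] opening: 0.0235 
tool_pos: [0.5195, -0.2619, 0.138] tool_rot: [-3.142, 0.0, 1.506] contact_force: [-1.2, 0.1, -5.5] opening: 0.0238 
tool_pos: [0.5189, -0.2619, 0.138] tool_rot: [-3.142, 0.0, 1.506] contact_force: [0.6, 0.4, -5.7] opening: 0.0234 
tool_pos: [0.5184, -0.2618, 0.138] tool_rot: [-3.142, 0.0, 1.506] contact_force: [0.0, 0.1, -5.5] opening: 0.0236
```

```bash
f(){ tail -n 4 | tr '\n' ' '; echo; }
python3 -m inch '[[[0,-0.5,0,0],[0,0,0,0]]]'|f
python3 -m inch '[[[0,-0.5,0,0],[0,0,0,0]]]'|f
python3 -m inch '[[[0,-0.5,0,0],[0,0,0,0]]]'|f
```

```text
tool_pos: [0.5179, -0.2618, 0.138] tool_rot: [-3.142, 0.0, 1.506] contact_force: [0.0, -0.3, -5.1] opening: 0.0234 
tool_pos: [0.5175, -0.2618, 0.138] tool_rot: [-3.142, 0.0, 1.506] contact_force: [0.0, 0.4, -5.6] opening: 0.0236 
tool_pos: [0.5169, -0.2618, 0.138] tool_rot: [-3.142, 0.0, 1.506] contact_force: [-0.1, -0.5, -5.9] opening: 0.0238
```

```bash
f(){ tail -n 4 | tr '\n' ' '; echo; }
python3 -m inch '[[[0,-0.5,0,0],[0,0,0,0]]]'|f
python3 -m inch '[[[0,-0.5,0,0],[0,0,0,0]]]'|f
python3 -m inch '[[[0,-0.5,0,0],[0,0,0,0]]]'|f
```

```text
tool_pos: [0.5165, -0.2617, 0.1381] tool_rot: [3.141, 0.0, 1.506] contact_force: [0.1, 0.7, -5.6] opening: 0.0236 
tool_pos: [0.5163, -0.2617, 0.1381] tool_rot: [3.141, 0.0, 1.506] contact_force: [2.1, 0.3, -4.5] opening: 0.0232 
tool_pos: [0.5161, -0.2617, 0.1383] tool_rot: [3.14, 0.0, 1.506] contact_force: [3.2, 1.2, -5.9] opening: 0.0238
```

```bash
f(){ tail -n 4 | tr '\n' ' '; echo; }
python3 -m inch '[[[0,1,0,0],[0,0.9,0,0],[0.5,0,0,0],[0.5,0,0,0],[0.5,0,0,0],[0,0,0,0]]]'|f
python3 -m inch '[[[0.5,0,0,0],[0,0,0,0]]]'|f
python3 -m inch '[[[0.5,0,0,0],[0,0,0,0]]]'|f
python3 -m inch '[[[0.5,0,0,0],[0,0,0,0]]]'|f
```

```text
tool_pos: [0.5174, -0.2603, 0.138] tool_rot: [-3.141, 0.0, 1.506] contact_force: [-0.6, -0.4, -6.2] opening: 0.0233 
tool_pos: [0.5175, -0.2597, 0.138] tool_rot: [3.142, 0.0, 1.506] contact_force: [-0.2, 0.5, -5.6] opening: 0.0235 
tool_pos: [0.5176, -0.2592, 0.138] tool_rot: [3.142, 0.0, 1.506] contact_force: [-0.4, 0.4, -5.7] opening: 0.0238 
tool_pos: [0.5176, -0.2588, 0.138] tool_rot: [-3.142, 0.0, 1.506] contact_force: [-0.0, 0.5, -6.2] opening: 0.0237
```

```bash
f(){ tail -n 4 | tr '\n' ' '; echo; }
python3 -m inch '[[[0.5,0,0,0],[0,0,0,0]]]'|f
python3 -m inch '[[[0.5,0,0,0],[0,0,0,0]]]'|f
python3 -m inch '[[[0.5,0,0,0],[0,0,0,0]]]'|f
```

```text
tool_pos: [0.5177, -0.2585, 0.1381] tool_rot: [3.141, 0.001, 1.506] contact_force: [0.5, -0.8, -6.1] opening: 0.0238 
tool_pos: [0.5178, -0.2582, 0.1383] tool_rot: [3.141, 0.001, 1.506] contact_force: [-0.4, -2.5, -4.3] opening: 0.0237 
tool_pos: [0.5179, -0.2581, 0.1384] tool_rot: [3.141, 0.002, 1.506] contact_force: [-0.4, -5.2, -3.3] opening: 0.0235
```

```bash
f(){ tail -n 4 | tr '\n' ' '; echo; }
python3 -m inch '[[[-0.7,0,0,0],[-0.7,0,0,0],[-0.7,0,0,0],[0,0,0,0],[0,0,0,0]]]'|f
python3 -m inch '[[[0,0,1,0],[0,0,1,0],[0,0,1,0],[0,0,0,0]]]'|f
python3 -m inch '[[[0,0,0.7,0],[0,0,0,0]]]'|f
python3 -m inch '[[[0,0,0.7,0],[0,0,0,0]]]'|f
python3 -m inch '[[[0,0,0.7,0],[0,0,0,0]]]'|f
```

```text
tool_pos: [0.5173, -0.2588, 0.1377] tool_rot: [-3.141, -0.001, 1.506] contact_force: [-0.0, 0.7, -6.1] opening: 0.0237 
tool_pos: [0.5175, -0.2593, 0.1349] tool_rot: [-3.141, -0.0, 1.506] contact_force: [1.2, 0.0, -5.8] opening: 0.0235 
tool_pos: [0.5175, -0.2594, 0.1343] tool_rot: [-3.142, 0.0, 1.506] contact_force: [0.3, 0.1, -6.1] opening: 0.0236 
tool_pos: [0.5175, -0.2594, 0.1336] tool_rot: [-3.142, 0.0, 1.506] contact_force: [-0.4, -0.5, -5.6] opening: 0.0235 
tool_pos: [0.5175, -0.2594, 0.1329] tool_rot: [-3.142, 0.0, 1.506] contact_force: [-0.2, 0.8, -6.3] opening: 0.0238
```

```bash
f(){ tail -n 4 | tr '\n' ' '; echo; }
python3 -m inch '[[[0,0,1,0],[0,0,1,0],[0,0,0,0]]]'|f
python3 -m inch '[[[0,0,1,0],[0,0,1,0],[0,0,0,0]]]'|f
python3 -m inch '[[[0,0,1.5,0],[0,0,1.5,0],[0,0,0,0]]]'|f
```

```text
tool_pos: [0.5175, -0.2593, 0.1308] tool_rot: [-3.141, -0.0, 1.506] contact_force: [-0.3, -0.5, -6.0] opening: 0.0238 
tool_pos: [0.5175, -0.2593, 0.1288] tool_rot: [-3.141, -0.0, 1.506] contact_force: [0.4, 0.2, -5.7] opening: 0.0238 
tool_pos: [0.5174, -0.2593, 0.1257] tool_rot: [-3.141, -0.0, 1.506] contact_force: [0.2, -0.1, -5.0] opening: 0.0239
```

All four lugs are in. I'll go down the last stretch slowly.

```bash
f(){ tail -n 4 | tr '\n' ' '; echo; }
python3 -m inch '[[[0,0,1.3,0],[0,0,1.3,0],[0,0,1,0],[0,0,0,0]]]'|f
python3 -m inch '[[[0,0,0.7,0],[0,0,0,0]]]'|f
python3 -m inch '[[[0,0,0.6,0],[0,0,0,0]]]'|f
python3 -m inch '[[[0,0,0.6,0],[0,0,0,0]]]'|f
```

```text
tool_pos: [0.5175, -0.2594, 0.1222] tool_rot: [-3.141, -0.0, 1.506] contact_force: [0.6, -0.4, -6.2] opening: 0.0235 
tool_pos: [0.5175, -0.2594, 0.1216] tool_rot: [-3.142, 0.0, 1.506] contact_force: [0.0, -0.2, -6.0] opening: 0.0236 
tool_pos: [0.5175, -0.2594, 0.121] tool_rot: [-3.141, 0.0, 1.506] contact_force: [-0.4, 0.1, -5.5] opening: 0.024 
tool_pos: [0.5175, -0.2594, 0.1204] tool_rot: [-3.142, 0.0, 1.506] contact_force: [0.2, 0.1, -6.6] opening: 0.0235
```

```bash
f(){ tail -n 4 | tr '\n' ' '; echo; }
python3 -m inch '[[[0,0,0.5,0],[0,0,0,0]]]'|f
python3 -m inch '[[[0,0,0.4,0],[0,0,0,0]]]'|f
```

```text
tool_pos: [0.5175, -0.2594, 0.1199] tool_rot: [-3.142, 0.0, 1.506] contact_force: [-0.0, 1.0, -5.5] opening: 0.0233 
tool_pos: [0.5175, -0.2594, 0.1198] tool_rot: [3.141, 0.0, 1.506] contact_force: [-1.6, 0.5, -2.1] opening: 0.0239
```

```bash
f(){ tail -n 4 | tr '\n' ' '; echo; }
python3 -m inch '[[[0,0,0.4,0],[0,0,0,0]]]'|f
python3 -m inch '[[[0,0,0,0],[0,0,0,0],[0,0,0,0],[0,0,0,0],[0,0,0,0],[0,0,0,0],[0,0,0,0],[0,0,0,0]]]' -1|f
python3 -m inch '[[[0,0,-3,0],[0,0,-6,0],[0,0,-12,0],[0,0,-20,0],[0,0,-30,0],[0,0,-40,0],[0,0,-40,0],[0,0,-30,0],[0,0,0,0],[0,0,0,0]]]'|f
```

```text
tool_pos: [0.5176, -0.2594, 0.1198] tool_rot: [3.141, 0.0, 1.506] contact_force: [-3.1, 1.4, 4.2] opening: 0.0237 
tool_pos: [0.5175, -0.2594, 0.1191] tool_rot: [-3.142, 0.0, 1.506] contact_force: [-0.4, -0.5, 0.3] opening: 0.0917 
tool_pos: [0.5172, -0.2591, 0.2996] tool_rot: [-3.141, -0.0, 1.506] contact_force: [0.1, -0.2, 0.2] opening: 0.0917
```

```bash
python3 -m inch '[[[-30,0,0,0],[-40,0,0,0],[-40,0,0,0],[-40,0,0,0],[-40,0,0,0],[-30,0,0,0],[0,0,0,0],[0,0,0,0]]]'
python3 - <<'E'
from h import *
T=read_camera('top');S=read_camera('scene')
for h in (.036,.042,.048,.056):
  print(h,fit([T,S],[(np.array(a)+[0,0,h],np.array(b)+[0,0,h]) for a,b in TRAY+HAND],(.518,-.259,-.065),(.008,.008,.05)))
g=lambda c,a,b,d,e:cv2.resize(c['img'][a:b,d:e],(600,300 if 0 else 450))
cv2.imwrite('pics/end.png',cv2.resize(np.hstack([S['img'][130:260,100:260],T['img'][250:380,400:560]]),(800,325),interpolation=cv2.INTER_CUBIC))
E
```

```text
time: 26.12
tool_pos: [0.5032, -0.4781, 0.2989]
tool_rot: [-3.14, -0.002, 1.506]
contact_force: [0.1, 0.5, 0.5]
opening: 0.092
0.036 (array([ 0.51233803, -0.26159397, -0.06692949]), np.float32(-33.136345))
0.042 (array([ 0.51798442, -0.25981848, -0.0672508 ]), np.float32(-35.672256))
0.048 (array([ 0.51999854, -0.25758361, -0.06785017]), np.float32(-33.52765))
0.056 (array([ 0.51836616, -0.25456881, -0.06131431]), np.float64(-28.41884994506836))
```

View pics/end.png

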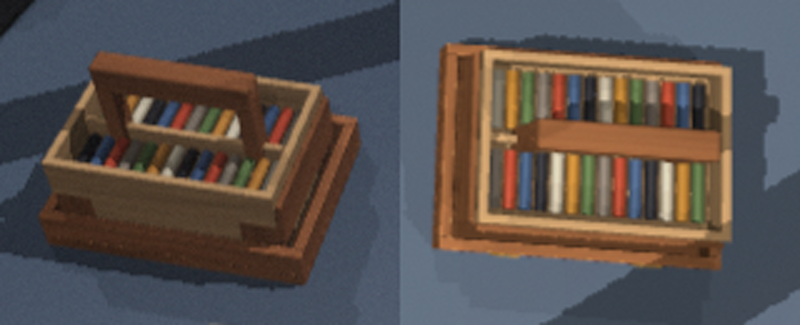

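The tray is level and flush on the lower tray with all its pastels in place. The fit is best at a height of 42 mm, which is fully home, and the gripper is clear.

```bash
python3 -c "
from cell import *
print(hand_in())"
```

```text
the job is handed in; nothing more can be done
None
```

The pastel tray is stacked on the paint box, fully home as far as my checks show, and I handed the job in at about 26 s of the 51 s allowed.

**How it went:** I lifted the tray by its handle and carried it level over the box. I felt for the -x and +y stop strips with 3–5 N, backed off 1 mm from each, and lowered the tray into the sockets. The lugs passed the socket mouths without catching. The tray touched down with the tool at 0.1198 m (0.120 m expected). My last reading before letting go showed about 10 N on the box. I then opened the fingers and moved the arm clear.

**Last checks:**
- **Height:** fitting the tray's outline in both cameras matched best at 42 mm above the table, which is fully home.
- **Position:** the fit gave (0.518, -0.260) m with a yaw of -0.067 rad. That is within about 1 mm of where I released it.
- **Pastels:** the final picture shows the tray level with its pastels in place.
- **Bystanders:** the arm never went near the mug, jar or brush, but I did not check them again in the final picture.

**Disagreements:**
- **Socket position:** the first camera estimate put the socket centre about 1.3 mm further in x than the stop strips did. I went by feel.
- **Single-camera fits:** two fits of the tray while it hung over the box were unreliable, because the arm hid part of it or the search hit its limit. I did not use them.

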